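Sort the hinge pins, then hold the gate hinge leaf lined up for pinning

TASK

I am about to pin this gate hinge and need a third hand. First put the loose hinge pins into the parts trays by the colour of their heads, yellow in the yellow tray and blue in the blue one, and let them lie there, so that I can reach the right pin while your hand is busy; then pick up the loose hinge leaf, set its knuckle down between the two knuckles of the leaf bolted to the gate post, so that the three holes line up and the leaf lies level, and finish holding it there without letting go. Leave the caliper where it is.

Things in the scene. Friction and masses are not known exactly. Their poses are not given: they have to be found in the camera images.
- leaf: loose dark steel hinge leaf, lying flat, 0.2 to 0.4 kg: plate 56 (x) by 46 (y) by 10 mm thick, with one hollow knuckle beyond the middle of its +x edge. Origin: centre of the plate's underside. x: from the plate to the knuckle; y: along the hinge line; z up. Take it from above by the plate's y edges (46 mm apart) at or just +x of the origin (centre of mass at x = +13 mm).
- leaf_eye (a point): centre of the hole in the loose leaf's knuckle, in the leaf's frame at (42, 0, 12) mm, so 12 mm above the leaf's underside; axes as the leaf's, y along the hole. The knuckle is 23 mm in diameter and 32 mm long, its hole 14 mm, its ends chamfered 2 mm; a neck 32 mm wide joins it to the plate.
- jamb: gate post: red-brown 60 mm square steel tube, 160 mm long, lying on the table, fixed there by two rusty angle cleats at its back. Origin: on the table under its centre; y along the tube, z up, -x its near side (to the robot). Its top is 60 mm above the table, its near top edge at x = -30 mm. The fixed hinge leaf is bolted on its top.
- jamb_eye (a point): point on the hinge line midway between the two fixed knuckles, where the centre of the loose leaf's hole belongs; in the post's frame at (-18, 0, 72) mm; axes as the post's, y along the hinge line. The fixed knuckles are 23 mm in diameter, 26 mm long, ends chamfered 2 mm, from 19 to 45 mm either side of this point along y, lying on the top of the tube (their tops 83.5 mm above the table).
- jamb_seat (a point): point on the top of the tube straight below jamb_eye, 60 mm above the table; axes as the post's. The loose leaf's underside comes to lie here, its x axis along the post's x, its plate reaching out over the near edge (it tips off if let go). Room for its knuckle: 38 mm along y; the fixed leaf's plate edge stands 13.5 mm behind (+x).
- pin_yellow_1: first hinge pin on the table: steel rod 12 mm in diameter, hexagon head (16 mm across flats, 13 mm long) dipped in yellow plastic; 108 mm over all, 80 g. Origin: on its axis at mid-length, 7 mm above the table. x axis along the pin, head at -x (-54 to -41 mm), bullet nose at +x. The head keeps it from rolling; grip across the shaft at the origin.
- pin_yellow_2: second hinge pin on the table: steel rod 12 mm in diameter, hexagon head (16 mm across flats, 13 mm long) dipped in yellow plastic; 108 mm over all, 80 g. Origin: on its axis at mid-length, 7 mm above the table. x axis along the pin, head at -x (-54 to -41 mm), bullet nose at +x. The head keeps it from rolling; grip across the shaft at the origin.
- pin_blue: hinge pin on the table: steel rod 10 mm in diameter, hexagon head (16 mm across flats, 13 mm long) dipped in blue plastic; 108 mm over all, 80 g. Origin: on its axis at mid-length, 7 mm above the table. x axis along the pin, head at -x (-54 to -41 mm), bullet nose at +x. The head keeps it from rolling; grip across the shaft at the origin.
- tray_yellow: yellow open parts tray, stuck to the table by its magnet foot (fixed). 140 mm (x) by 100 mm (y) outside, walls 3 mm, round rim bead 6 mm thick; inner floor 5 mm, rim 35 mm above the table. Origin: on the table under its centre; x axis along its long side.
- tray_blue: blue open parts tray, stuck to the table by its magnet foot (fixed). 140 mm (x) by 100 mm (y) outside, walls 3 mm, round rim bead 6 mm thick; inner floor 5 mm, rim 35 mm above the table. Origin: on the table under its centre; x axis along its long side.
- caliper: a steel vernier caliper, 222 mm by 65 mm, 4 mm thick, lying at the right; a bystander to be left alone. Origin: centre of its underside, y axis along its beam. Other bystanders (fixed): at the left edge a bench vice 130 mm and a tube jig 175 mm high, cross them high; a 40 mm high torch in front of them; a fat hose hanging to 590 mm above the table at the right.

How it is judged (in metres and radians):
On the way, in this order (a step that is already met when the one before it is completed fails the run):
1. all three pins lie in the tray of their head's colour, let go (x of pin_yellow_1 in the frame of tray_yellow between -0.07 and 0.07 m and y of pin_yellow_1 in the frame of tray_yellow between -0.05 and 0.05 m and z of pin_yellow_1 in the frame of tray_yellow between 0 and 0.03 m and contact force between each of pin_yellow_1, pin_yellow_2, pin_blue and the fingers below 0.1 N and x of pin_yellow_2 in the frame of tray_yellow between -0.07 and 0.07 m and y of pin_yellow_2 in the frame of tray_yellow between -0.05 and 0.05 m and z of pin_yellow_2 in the frame of tray_yellow between 0 and 0.03 m and x of pin_blue in the frame of tray_blue between -0.07 and 0.07 m and y of pin_blue in the frame of tray_blue between -0.05 and 0.05 m and z of pin_blue in the frame of tray_blue between 0 and 0.03 m), for 0.2 s.
2. the loose leaf is held with its knuckle between the fixed ones, holes in line (x of leaf_eye in the frame of jamb_eye between -0.003 and 0.003 m and z of leaf_eye in the frame of jamb_eye between -0.003 and 0.003 m and y of leaf_eye in the frame of jamb_eye between -0.0035 and 0.0035 m and angle between the y axis of leaf and the y axis of jamb, either way round below 0.07 rad and angle between leaf's own z axis and vertical below 0.14 rad and contact force between leaf and the fingers above 2 N and linear speed of leaf below 0.02 m/s), for 0.2 s.
At the end, for the whole second after the job is handed in: Each pin lies loose in the tray of its colour; the fingers hold the leaf still (over 2 N), its bore's centre within 3 mm of the hinge line in height and fore-and-aft and 3.5 mm of mid-gap along it, bore parallel to the line within 4 degrees, plate level within 8 degrees (all of step 1 and all of step 2); the arm keeps its last pose, push and grip.
It fails at once if the caliper is shoved or taken (distance of caliper from where it was at the start of the episode above 0.03 m).
It also fails if it takes over 72 s, if anything falls off the work surface, if the arm or the gripper's body presses on something with over 40 N, if the wrist force passes 120 N, or if a joint passes its speed limit or range.

ROBOT

A 6-joint arm with a two-finger parallel gripper is mounted at the origin on a cart in front of the work surface, level with it; the furniture and walls round the work are solid. World frame = base frame: x ahead of the robot, y to its left, z up, the work surface at z = 0. Lengths are in mm, angles in rad, forces in N, time in s.
With the tool pointing down it reaches from about 350 to 775 mm from the base axis. Payload 7.3 kg.
Tool frame: the origin (TCP) lies on the mounting face of the last link; the fingertips stand 178 mm ahead of it and the grasp point (between the pads) lies 159 mm ahead of it; z points along the fingers, y is the line along which they close (so a half turn about z gives the same grasp; the last joint's range is limited). The gripper opens to 92 mm and grips with 3 to 60 N. Pads are 19 mm wide; open, the fingers measure 130 mm over their backs; the gripper's body (75 mm by 190 mm) begins 47 mm behind the grasp point.
Start: joints at [-1.367, 0.342, 1.524, -0, 1.275, -0.146], TCP at [179.942, -493.202, 404.741] pointing down, gripper open.
Joint ranges: [-2.53, 2.53], [-0.77, 2.02], [0.04, 2.7], [-1, 4.14], [0.28, 2.66], [-3.11, 3.11]. Speed limits (rad/s): [2.57, 2.57, 3.14, 3.14, 3.14, 3.14].

INTERFACE

Orientations are given as [roll, pitch, yaw] about the fixed x, y, z axes, in that order (R = Rz(yaw) Ry(pitch) Rx(roll)).
In Python, from plant import bot gives the robot as it stands.
- The arm moves only by the tool shift_gripper, called after "Call:" by a JSON object that holds its "op" and its "data", one argument or row to a line. Schema: {"type":"object","properties":{"plan":{"type":"array","items":{"type":"number"},"minItems":5,"maxItems":25},"only":{"type":"string"},"quiet":{"type":"boolean"},"lines":{"type":"string"}},"required":["plan"],"additionalProperties":false}. plan is one flat list of numbers that holds 1 to 5 rows one after another, with no inner brackets; each row has 5 numbers: the finger opening in mm, then dx, dy, dz in mm, then a turn about the tool's z in rad; each row is the pose to reach, as a shift and turn from the pose commanded when the call began, along the tool's axes at that moment; what a row does not reach only later rows make up. A row lasts 1/8 s, in which the tool goes at most 62.5 mm and 0.188 rad, less where a joint would pass 70% of its speed; a pose out of reach is approached as far as the arm can. The fingers move at their own pace and stop on an object; the grip force is fixed at half the most. Time passes only in rows, so rows that do not move let the fingers close. The tool returns the time, the measured TCP pose, the force, the opening and the grip force at its end. only (a regular expression) keeps the lines of the reply that match it, lines (a string "A,B") keeps lines A to B, and quiet returns only ok. Input that does not fit is refused with a message, and nothing moves.
- bot.get_obs(): the state, without advancing time (a new reading comes with each control period).
- bot.capture(name): name is "scene" or "side" or "wrist"; returns a dict with "color" (480x640x3 uint8, red, green, blue), "K" (3x3 intrinsics, pixels), "R" (3x3) and "t" (3): a world point X has camera coordinates R X + t. Camera axes: x right, y down, z forward; pixel columns grow to the right and rows downward; lengths in mm; the calibration is good to about 2 mm. The wrist camera is an equidistant fisheye: a pixel r from the principal point sees the ray r / f radians off the axis. A picture is of the moment at which its call begins. There is no depth.
- bot.close_job(): hands the job in; it is judged then, once.
The state is a dict: "time": time; "joint_positions": joint angles; "dq": joint speeds; "tau": joint torques, N m; "tool_pos": TCP position; "tcp_rot": TCP orientation; "contact_force": force on the tool from outside, world axes, zero at the start; "moment": the same for the moment, N m; "grip_width": finger opening in mm; "finger_force": force on a finger pad.
Only numpy, scipy, OpenCV 4.12 (cv2) and the standard library are available. Lean on these libraries where they do the work, as an engineer would, in place of code of your own. Each camera call takes 0.05 s, during which the arm holds its last target. There are 200 camera calls.

## Working session

There is one attempt and no reset: what is moved stays moved. The work goes in short steps, Python scripts to look and compute and a tool call to move; the robot and the scene stay as the last step left them, time stands still between calls to the robot, and variables do not carry over. Pictures are saved under pics/ and viewed, at most 10 in all, crops included, and the job is handed in when it is done.

```bash
ls; mkdir -p pics; python3 - <<'E'
from plant import bot
import cv2,numpy as np
o=bot.get_obs();print({k:np.round(v,3).tolist() for k,v in o.items()})
for n in("scene","side","wrist"):
    c=bot.capture(n);cv2.imwrite(f"pics/{n}0.png",c["color"][:,:,::-1]);print(n,np.round(c["K"],1).tolist(),np.round(c["R"],3).tolist(),np.round(c["t"],1).tolist())
E
```

```text
pics
plant.py
{'time': 0.0, 'joint_positions': [-1.367, 0.343, 1.525, 0.0, 1.275, -0.146], 'dq': [-0.001, -0.0, -0.0, 0.001, -0.0, -0.001], 'tau': [-0.004, -43.125, -24.422, 0.071, 0.056, -0.0], 'tool_pos': [179.914, -493.073, 404.049], 'tcp_rot': [-3.14, -0.0, 0.35], 'contact_force': [-0.592, 0.327, 1.412], 'moment': [0.003, -0.003, -0.033], 'finger_force': 0.0, 'grip_width': 91.644}
scene [[518.7, 0.0, 321.5], [0.0, 518.7, 241.5], [0.0, 0.0, 1.0]] [[-0.537, -0.843, 0.008], [-0.586, 0.366, -0.723], [0.607, -0.393, -0.691]] [208.7, 420.0, 864.7]
side [[587.5, 0.0, 306.6], [0.0, 587.5, 249.2], [0.0, 0.0, 1.0]] [[-0.954, -0.298, 0.016], [-0.147, 0.422, -0.895], [0.26, -0.856, -0.446]] [481.1, 180.3, 935.4]
wrist [[371.6, 0.0, 316.9], [0.0, 371.6, 246.0], [0.0, 0.0, 1.0]] [[0.344, -0.939, -0.001], [-0.898, -0.329, 0.292], [-0.274, -0.1, -0.957]] [-524.8, -35.4, 390.1]
```

View pics/scene0.png

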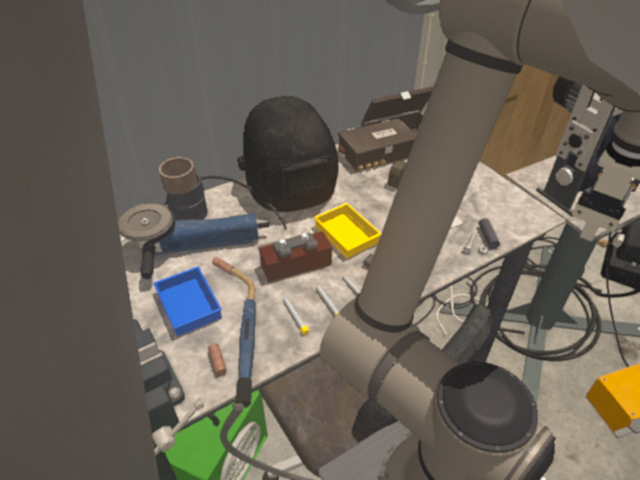

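View pics/side0.png

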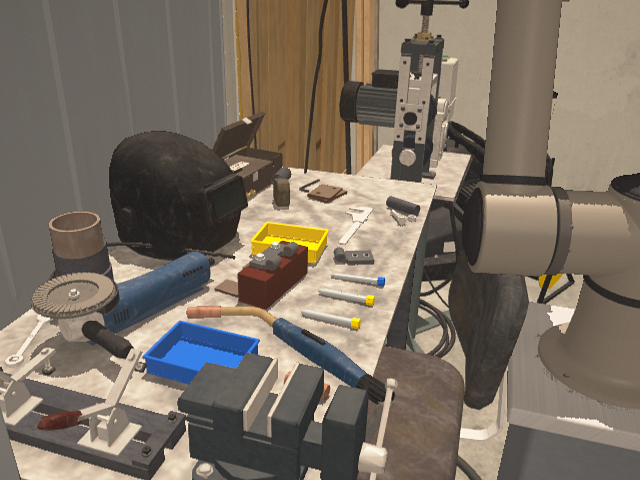

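The side view shows the three pins at (330,319) yellow, (347,297) yellow and (358,280) blue, heads to the right. The leaf is at (352,257), post at (272,275), yellow tray at (290,242) and blue tray at (200,352). In the scene view the arm hides part of this.

```bash
cat > h.py <<'E'
from plant import bot
import cv2,numpy as np,pickle
def snap(n,tag):
    c=bot.capture(n);c["n"]=n;pickle.dump(c,open(f"pics/{tag}.pkl","wb"));cv2.imwrite(f"pics/{tag}.png",c["color"][:,:,::-1]);return c
def load(tag): return pickle.load(open(f"pics/{tag}.pkl","rb"))
def ray(c,uv):
    K=c["K"];d=(np.array(uv,float)-K[:2,2])/[K[0,0],K[1,1]]
    if c["n"]=="wrist":
        r=np.hypot(*d);v=np.r_[d/max(r,1e-9)*np.sin(r),np.cos(r)]
    else: v=np.r_[d,1];v/=np.linalg.norm(v)
    return -c["R"].T@c["t"],c["R"].T@v
def atz(c,uv,z):
    o,d=ray(c,uv);return (o+d*(z-o[2])/d[2])
def tri(obs):
    A=0;b=0
    for c,uv in obs:
        o,d=ray(c,uv);P=np.eye(3)-np.outer(d,d);A=A+P;b=b+P@o
    X=np.linalg.solve(A,b);return X
def proj(c,X):
    v=c["R"]@X+c["t"]
    if c["n"]=="wrist":
        r=np.hypot(v[0],v[1]);d=v[:2]/max(r,1e-9)*np.arctan2(r,v[2])
    else:d=v[:2]/v[2]
    return d*[c["K"][0,0],c["K"][1,1]]+c["K"][:2,2]
def rpy(r):
    from scipy.spatial.transform import Rotation as R
    return R.from_euler("xyz",r).as_matrix()
def go(target,yaw=None):
    """tool-frame shift to TCP target, and turn"""
    o=bot.get_obs();R=rpy(o["tcp_rot"]);s=R.T@(np.array(target)-o["tool_pos"])
    print("shift",np.round(s,1), "turn", None if yaw is None else round(((o["tcp_rot"][2]-yaw)+np.pi/2)%np.pi-np.pi/2,3))
E
python3 - <<'E'
from h import *
c=snap("side","s1");
for n,uv,z in[("y1",(330,319),7),("y2",(347,297),7),("b",(358,280),7),("leaf",(352,257),10),("jamb",(272,262),60),("ty",(290,245),5),("tb",(200,356),5)]:print(n,atz(c,uv,z).round())
w=snap("wrist","w1");print(-w["R"].T@w["t"])
E
```

```text
y1 [451.  32.   7.]
y2 [441. -49.   7.]
b [ 436. -118.    7.]
leaf [ 469. -204.   10.]
jamb [585. -40.  60.]
ty [ 612. -225.    5.]
tb [618. 197.   5.]
[ 255.50752419 -465.65854231  383.2935758 ]
```
View pics/wrist0.png

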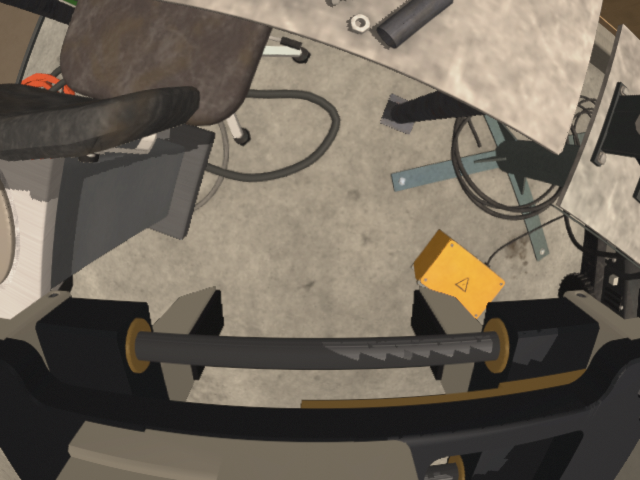

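The wrist view at the start shows mostly floor and only the table edge at the top. I'll move over the bench.

Call:
{"op": "shift_gripper", "data": {
  "plan": [92, 246, -162, 0, 0.175, 92, 246, -162, 0, 0.175, 92, 246, -162, 0, 0.175, 92, 246, -162, 0, 0.175, 92, 246, -162, 0, 0.175]
}}

```text
time: 0.88
tool_pos: [356.5, -254.5, 404.9]
tcp_rot: [3.141, -0.0, 0.176]
contact_force: [1.2, -0.7, 0.3]
grip_width: 91.6
finger_force: 0.0
```

Call:
{"op": "shift_gripper", "data": {
  "plan": [92, 245, -162, 0, 0.175, 92, 245, -162, 0, 0.175, 92, 245, -162, 0, 0.175, 92, 245, -162, 0, 0.175, 92, 245, -162, 0, 0.175]
}}

```text
time: 1.5
tool_pos: [570.0, -52.5, 404.5]
tcp_rot: [3.141, -0.0, 0.001]
contact_force: [0.6, -0.1, 0.4]
grip_width: 92.2
finger_force: 0.0
```

Call:
{"op": "shift_gripper", "data": {
  "plan": [92, 0, 0, 0, 0, 92, 0, 0, 0, 0]
}}

```text
time: 1.75
tool_pos: [568.4, -54.6, 404.3]
tcp_rot: [3.141, 0.001, 0.0]
contact_force: [-1.0, 0.1, 0.4]
grip_width: 92.1
finger_force: 0.0
```

```bash
python3 - <<'E'
from h import *
w=snap("wrist","w2");print(-w["R"].T@w["t"]);go((530,-20,404),0)
E
```

```text
[648.7377295  -54.15376878 383.14039341]
shift [-38.2 -35.    0.5] turn -0.001
```

View pics/w2.png

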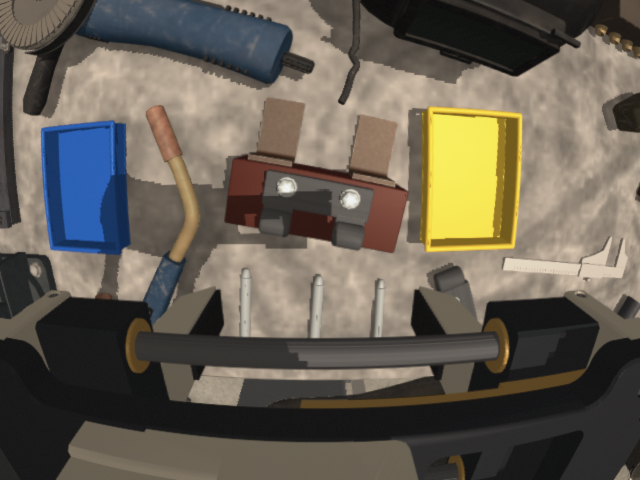

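The wrist view shows the blue tray at (86,187), yellow tray at (472,180), post centred at (317,203) with fixed knuckles at (274,222) and (348,236), and caliper at (570,263). Pins point nose-up at x = 246, 317 and 378; the leaf is partly hidden at (455,285). I'll back up to see the pins and the leaf.

Call:
{"op": "shift_gripper", "data": {
  "plan": [92, -130, 0, 0, 0, 92, -130, 0, 0, 0, 92, -130, 0, 0, 0, 92, -130, 0, 0, 0]
}}

```text
time: 2.3
tool_pos: [438.4, -55.4, 405.7]
tcp_rot: [3.141, -0.003, -0.002]
contact_force: [0.2, -0.9, 0.2]
grip_width: 91.9
finger_force: 0.0
```

```bash
python3 - <<'E'
from h import *
w=snap("wrist","w3")
E
```

Call:
{"op": "shift_gripper", "data": {
  "plan": [92, 0, 120, 0, 0, 92, 0, 120, 0, 0, 92, 0, 120, 0, 0, 92, 0, 120, 0, 0]
}}

```text
time: 2.85
tool_pos: [439.2, -174.8, 404.4]
tcp_rot: [-3.141, 0.0, -0.001]
contact_force: [0.1, 0.3, -0.2]
grip_width: 91.7
finger_force: 0.0
```

```bash
python3 - <<'E'
from h import *
a=load("w3");b=snap("wrist","w4")
cv2.imwrite("pics/w34.png",np.hstack([a["color"][60:310,100:500],b["color"][60:310,100:500]])[:,:,::-1])
E
```

```text
(no output)
```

View pics/w34.png

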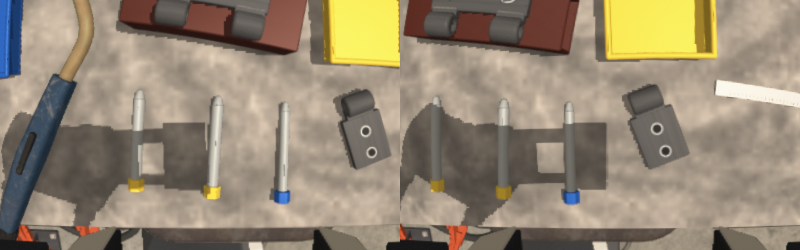

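```bash
python3 - <<'E'
from h import *
a=load("w3");b=load("w4");w2=load("w2")
def off(p,x=0):return np.array(p)+[100-x,60]
for n,p,q in[("y1h",(136,185),(437,185)),("y1n",(139,90),(436,97)),("y2h",(212,192),(503,192)),("y2n",(218,97),(504,100)),("bh",(282,197),(572,197)),("bn",(285,102),(570,103)),("hole1",(365,131),(657,128)),("hole2",(371,152),(665,151))]:
    print(n,tri([(a,off(p)),(b,off(q,400))]).round(1),atz(a,off(p),7).round(1),atz(b,off(q,400),7).round(1))
def cr(c,x,y,w,h):return cv2.resize(c["color"][y:y+h,x:x+w],(400,300),interpolation=cv2.INTER_CUBIC)
m=np.vstack([np.hstack([cr(a,425,140,80,60),cr(b,315,140,80,60)]),np.hstack([cr(w2,220,130,200,150),cr(a,220,0,200,150)])])
cv2.imwrite("pics/m.png",m[:,:,::-1])
E
```

```text
y1h [406.5  31.2   8.9] [406.   31.6   7. ] [406.   32.3   7. ]
y1n [506.4  24.7   2.6] [507.1  23.8   7. ] [506.   22.4   7. ]
y2h [399.  -50.4  10.2] [398.  -50.3   7. ] [397.9 -49.3   7. ]
y2n [498.1 -56.8   4.9] [498.5 -56.8   7. ] [497.9 -57.4   7. ]
bh [ 392.1 -126.2    6.6] [ 392.2 -126.1    7. ] [ 392.4 -126.2    7. ]
bn [ 493.  -126.3    1.5] [ 494.3 -125.2    7. ] [ 492.6 -127.     7. ]
hole1 [ 466.7 -215.4    7.6] [ 466.5 -215.6    7. ] [ 466.7 -215.4    7. ]
hole2 [ 443.5 -224.     9.2] [ 443.5 -225.     7. ] [ 442.7 -224.4    7. ]
```

View pics/m.png

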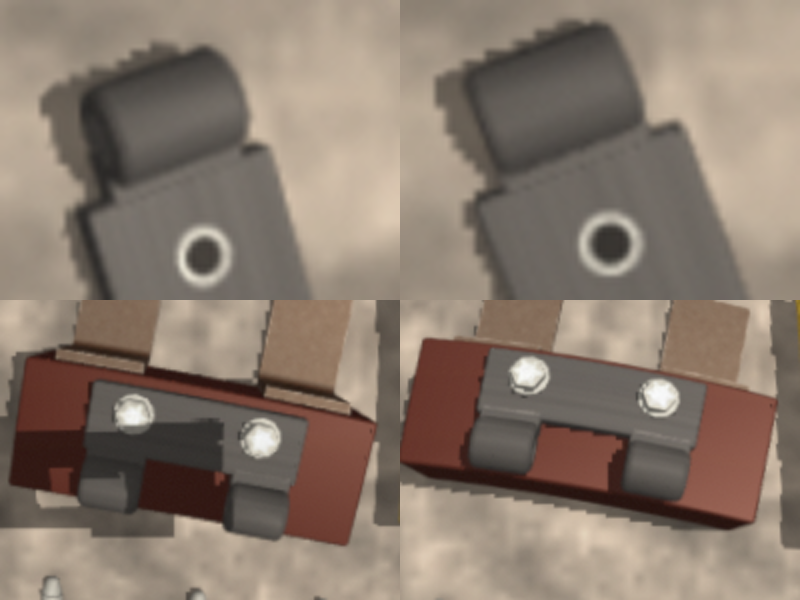

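Top panels show the leaf with its knuckle up and to the left and plate corners at panel (88,210)/(270,150) and (480,195)/(682,122). Bottom panels show the post's top corners and the fixed knuckles. Next I'll fit rigid models to these.

```bash
python3 - <<'E'
from h import *
from scipy.optimize import least_squares
a=load("w3");b=load("w4");w2=load("w2")
def fit(pts,x0,free_z=True):
    def res(p):
        R=np.array([[np.cos(p[2]),-np.sin(p[2]),0],[np.sin(p[2]),np.cos(p[2]),0],[0,0,1]])
        return np.concatenate([proj(c,R@np.array(X)+[p[0],p[1],p[3]])-uv for c,X,uv in pts])
    s=least_squares(res,x0);print(s.x.round(3));print(s.fun.reshape(-1,2).round(1).tolist())
    s=least_squares(lambda p:res([*p,0]),s.x[:3]);print("z=0:",s.x.round(3),np.abs(s.fun).max().round(1))
L=lambda x,y:(425+x/5,140+y/5); L4=lambda x,y:(315+(x-400)/5,140+y/5)
fit([(a,(28,23,10),L(88,210)),(a,(28,-23,10),L(270,150)),(b,(28,23,10),L4(480,195)),(b,(28,-23,10),L4(682,122))],[455,-220,.36,0])
h1a,h1b=L(204,257),L4(610,244)
print("holes",tri([(a,h1a),(b,h1b)]).round(1))
P=lambda x,y:(220+x/2,130+(y-300)/2);Q=lambda x,y:(220+(x-400)/2,(y-300)/2)
k=[(-30,80,60),(-30,-80,60),(30,80,60),(30,-80,60)]
fit([(w2,k[0],P(10,485)),(w2,k[1],P(350,545)),(w2,k[2],P(28,357)),(w2,k[3],P(375,425)),
 (a,k[0],Q(402,462)),(a,k[1],Q(752,523)),(a,k[2],Q(425,338)),(a,k[3],Q(777,402))],[585,-40,-.15,0])
# trays
for n,c in(("tb",[(43,125),(125,122),(127,250),(50,250)]),("ty",[(425,108),(521,112),(516,250),(423,250)])):
    p=np.array([atz(w2,q,35) for q in c]);print(n,p.round(0).tolist(),p.mean(0).round(1))
E
```

```text
[ 4.56850e+02 -2.19231e+02  3.51000e-01 -3.38300e+00]
[[-0.8, -0.0], [0.2, -0.7], [-0.8, 0.5], [1.4, 0.2]]
z=0: [ 4.57170e+02 -2.18458e+02  3.51000e-01] 1.4
holes [ 466.5 -215.1   10.7]
[ 5.86059e+02 -5.35800e+01 -1.87000e-01 -5.18200e+00]
[[-0.1, -0.6], [-1.7, 0.2], [-0.1, -0.8], [1.1, -1.6], [-1.2, 1.0], [1.1, 1.7], [0.1, 0.6], [0.6, -0.5]]
z=0: [ 5.86066e+02 -5.35950e+01 -1.87000e-01] 2.7
tb [[684.0, 253.0, 35.0], [672.0, 139.0, 35.0], [537.0, 150.0, 35.0], [537.0, 265.0, 35.0]] [607.6 201.6  35. ]
ty [[678.0, -156.0, 35.0], [685.0, -262.0, 35.0], [538.0, -272.0, 35.0], [538.0, -162.0, 35.0]] [ 609.9 -213.    35. ]
```

Call:
{"op": "shift_gripper", "data": {
  "plan": [34, 1, -49, 30, 0, 34, 1, -49, 90, 0, 34, 1, -49, 150, 0, 34, 1, -49, 190, 0, 34, 1, -49, 200, 0]
}}

```text
time: 3.52
tool_pos: [439.3, -124.1, 203.0]
tcp_rot: [-3.14, 0.004, 0.002]
contact_force: [-0.4, -0.2, 0.4]
grip_width: 46.5
finger_force: 0.0
```

Call:
{"op": "shift_gripper", "data": {
  "plan": [34, 0, 0, 0, 0, 34, 0, 0, 0, 0]
}}

```text
time: 3.78
tool_pos: [440.4, -125.6, 206.3]
tcp_rot: [3.14, -0.003, 0.0]
contact_force: [-0.2, -0.1, 1.0]
grip_width: 34.3
finger_force: 0.0
```

```bash
python3 - <<'E'
from h import *
go((439.7,-126.2,181),0);snap("wrist","w5")
E
```

```text
shift [-0.7  0.6 25.3] turn 0.0
```

View pics/w5.png

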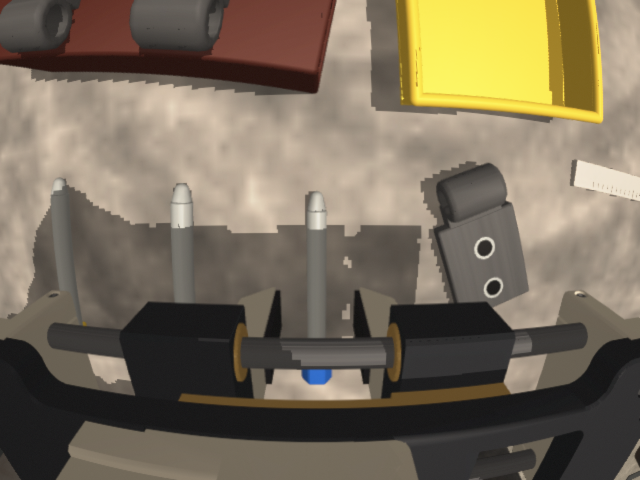

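The view shows the blue pin centred between the fingers at column 317. It also gives a closer look at the leaf, with holes at (484,247) and (493,287).

Call:
{"op": "shift_gripper", "data": {
  "plan": [34, 0, 0, 24, 0, 34, 0, 0, 24, 0, 0, 0, 0, 24, 0, 0, 0, 0, 24, 0, 0, 0, 0, 24, 0]
}}

```text
time: 4.45
tool_pos: [439.8, -125.6, 181.3]
tcp_rot: [3.141, -0.001, -0.0]
contact_force: [0.9, -0.3, 0.7]
grip_width: 9.1
finger_force: 30.2
```

Call:
{"op": "shift_gripper", "data": {
  "plan": [0, 0, 0, 0, 0, 0, 0, 0, -60, 0, 0, 0, 0, -120, 0, 0, 0, 0, -120, 0]
}}

```text
time: 4.95
tool_pos: [440.6, -125.9, 304.7]
tcp_rot: [3.138, -0.008, -0.0]
contact_force: [0.1, 0.5, -1.0]
grip_width: 8.7
finger_force: 30.0
```

```bash
python3 - <<'E'
from h import *
go((609,201,301),-.08)
E
```

```text
shift [ 168.3 -327.     3.8] turn 0.08
```

Call:
{"op": "shift_gripper", "data": {
  "plan": [0, 84, -164, 0, 0.04, 0, 84, -164, 0, 0.04, 0, 84, -164, 0, 0.04, 0, 84, -164, 0, 0.04]
}}

```text
time: 5.45
tool_pos: [524.2, 41.8, 299.2]
tcp_rot: [-3.141, 0.002, -0.035]
contact_force: [-0.9, -1.4, -2.0]
grip_width: 9.2
finger_force: 30.0
```

Call:
{"op": "shift_gripper", "data": {
  "plan": [0, 84, -163, 0, 0.04, 0, 84, -163, 0, 0.04, 0, 84, -163, 0, 0.04, 0, 84, -163, 0, 0.04, 0, 84, -163, 0, 0.04]
}}

```text
time: 6.08
tool_pos: [613.7, 197.0, 299.1]
tcp_rot: [3.14, 0.003, -0.08]
contact_force: [-0.1, -0.1, -0.2]
grip_width: 8.9
finger_force: 30.0
```

```bash
python3 - <<'E'
from h import *
go((609,201,188),-.08)
c=snap("side","s5");print([proj(c,np.array(p)).round() for p in[(609,201,35),(609,201,20)]])
E
```

```text
shift [ -4.6  -3.8 111.1] turn -0.0
[array([203., 343.]), array([204., 351.])]
```

Call:
{"op": "shift_gripper", "data": {
  "plan": [0, -5, -4, 50, 0, 0, -5, -4, 100, 0, 0, -5, -4, 111, 0, 0, -5, -4, 111, 0]
}}

```text
time: 6.62
tool_pos: [609.8, 201.4, 190.3]
tcp_rot: [3.141, -0.0, -0.081]
contact_force: [-0.6, 0.1, -0.0]
grip_width: 8.6
finger_force: 30.0
```

Call:
{"op": "shift_gripper", "data": {
  "plan": [30, 0, 0, 0, 0, 30, 0, 0, 0, 0, 30, 0, 0, -60, 0, 30, 0, 0, -112, 0, 30, 0, 0, -112, 0]
}}

```text
time: 7.25
tool_pos: [610.5, 202.7, 308.3]
tcp_rot: [-3.138, -0.012, -0.08]
contact_force: [0.1, 0.1, 0.8]
grip_width: 30.1
finger_force: 0.0
```

```bash
python3 - <<'E'
from h import *
go((445.7,-53.3,301),-.07)
E
```

```text
shift [-143.9  268.3    4.7] turn -0.01
```

```bash
python3 - <<'E'
from h import *
snap("wrist","w6")
E
```

Call:
{"op": "shift_gripper", "data": {
  "plan": [34, -144, 268, 0, 0, 34, -144, 268, 0, 0, 34, -144, 268, 0, 0, 34, -144, 268, 0, 0, 34, -144, 268, 0, 0]
}}

```text
time: 7.92
tool_pos: [442.6, -54.6, 301.0]
tcp_rot: [-3.142, 0.002, -0.08]
contact_force: [0.7, -0.2, 0.2]
grip_width: 34.1
finger_force: 0.0
```

Call:
{"op": "shift_gripper", "data": {
  "plan": [34, 0, 0, 60, 0, 34, 0, 0, 90, 0, 34, 0, 0, 95, 0]
}}

```text
time: 8.3
tool_pos: [443.3, -53.2, 204.7]
tcp_rot: [-3.141, 0.005, -0.081]
contact_force: [-0.4, 0.1, 0.9]
grip_width: 33.7
finger_force: 0.0
```

Call:
{"op": "shift_gripper", "data": {
  "plan": [34, 0, 0, 0, 0]
}}

```text
time: 8.43
tool_pos: [444.6, -53.2, 206.8]
tcp_rot: [-3.142, 0.0, -0.08]
contact_force: [-0.4, -0.5, 0.1]
grip_width: 33.9
finger_force: 0.0
```

```bash
python3 - <<'E'
from h import *
go((445.7,-53.3,181),-.07);snap("wrist","w7")
E
```

```text
shift [ 1.1  0.  25.8] turn -0.01
```

```bash
python3 - <<'E'
from h import *
a=load("w6");b=load("w7")
cv2.imwrite("pics/w67.png",np.hstack([a["color"][:400,120:520],b["color"][:400,120:520]])[:,:,::-1])
E
```

```text
(no output)
```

View pics/w67.png

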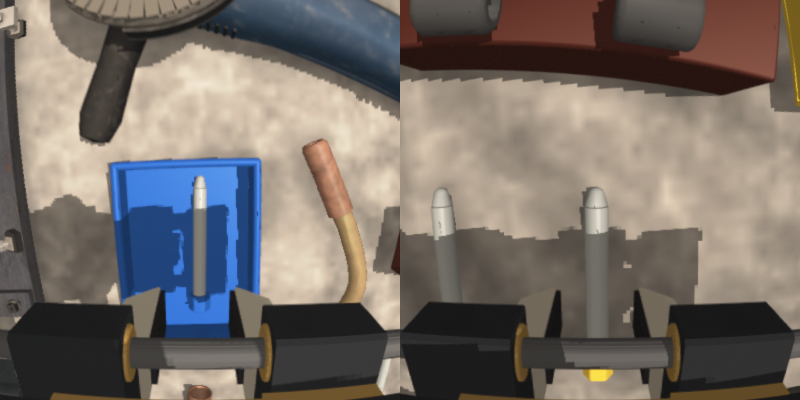

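The left panel shows the blue pin lying in the blue tray. The right panel shows the second yellow pin centred between the fingers.

Call:
{"op": "shift_gripper", "data": {
  "plan": [34, 1, 0, 25, 0, 34, 1, 0, 25, 0, 0, 1, 0, 25, 0, 0, 1, 0, 25, 0, 0, 1, 0, 25, 0]
}}

```text
time: 9.1
tool_pos: [445.7, -53.4, 182.3]
tcp_rot: [3.141, -0.001, -0.08]
contact_force: [0.1, -0.9, 2.5]
grip_width: 11.1
finger_force: 30.0
```

Call:
{"op": "shift_gripper", "data": {
  "plan": [0, 0, 0, 0, 0, 0, 0, 0, -60, 0, 0, 0, 0, -120, 0, 0, 0, 0, -120, 0]
}}

```text
time: 9.6
tool_pos: [446.5, -53.6, 305.6]
tcp_rot: [3.14, -0.009, -0.08]
contact_force: [-0.5, -0.9, -2.0]
grip_width: 11.1
finger_force: 30.0
```

```bash
python3 - <<'E'
from h import *
go((609,-230,301),.05)
E
```

```text
shift [176.1 162.8   6.5] turn -0.13
```

Call:
{"op": "shift_gripper", "data": {
  "plan": [0, 176, 159, 3, -0.13, 0, 176, 159, 3, -0.13, 0, 176, 159, 3, -0.13, 0, 176, 159, 3, -0.13, 0, 176, 159, 3, -0.13]
}}

```text
time: 10.22
tool_pos: [609.0, -228.4, 295.7]
tcp_rot: [-3.141, 0.002, 0.047]
contact_force: [-0.5, 0.3, -1.3]
grip_width: 11.1
finger_force: 30.0
```

```bash
python3 - <<'E'
from h import *
go((609,-226,188),.05)
snap("wrist","w8")
E
```

```text
shift [  0.4  -2.3 107.7] turn -0.003
```

View pics/w8.png

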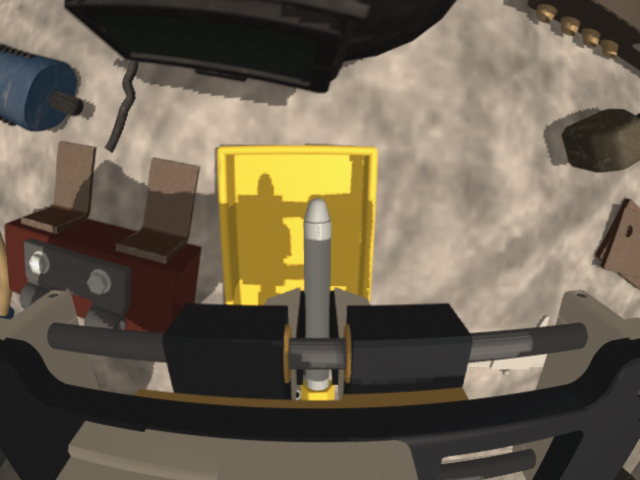

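The second yellow pin hangs over the yellow tray, with the rim's left edge near column 225 and its right edge near 372. I'll check the margin numerically before lowering.

```bash
python3 - <<'E'
from h import *
c=load("w8")
for p in[(220,149),(375,150),(234,295),(367,295)]:print(atz(c,p,35).round(1))
E
```

```text
[ 678.7 -161.5   35. ]
[ 682. -262.   35.]
[ 576. -170.   35.]
[ 581.  -265.2   35. ]
```

Call:
{"op": "shift_gripper", "data": {
  "plan": [0, 0, 0, 50, 0, 0, 0, 0, 100, 0, 0, 0, 0, 110, 0, 0, 0, 0, 110, 0]
}}

```text
time: 10.78
tool_pos: [607.3, -224.8, 188.8]
tcp_rot: [-3.14, 0.002, 0.051]
contact_force: [0.5, 0.2, -0.9]
grip_width: 11.3
finger_force: 30.0
```

Call:
{"op": "shift_gripper", "data": {
  "plan": [20, 0, 0, 0, 0, 20, 0, 0, 0, 0, 20, 0, 0, -60, 0, 20, 0, 0, -110, 0, 20, 0, 0, -110, 0]
}}

```text
time: 11.4
tool_pos: [609.1, -226.3, 304.3]
tcp_rot: [3.136, -0.009, 0.05]
contact_force: [-0.9, 1.0, -0.7]
grip_width: 19.9
finger_force: 0.0
```

```bash
python3 - <<'E'
from h import *
go((453.5,28.1,301),-.08)
E
```

```text
shift [-142.7 -261.9    0.7] turn 0.13
```

Call:
{"op": "shift_gripper", "data": {
  "plan": [34, -143, -262, 0, 0.13, 34, -143, -262, 0, 0.13, 34, -143, -262, 0, 0.13, 34, -143, -262, 0, 0.13, 34, -143, -262, 0, 0.13]
}}

```text
time: 12.02
tool_pos: [450.3, 30.4, 298.2]
tcp_rot: [-3.141, 0.001, -0.08]
contact_force: [0.8, 0.0, 0.6]
grip_width: 34.0
finger_force: 0.0
```

Call:
{"op": "shift_gripper", "data": {
  "plan": [34, 0, 0, 60, 0, 34, 0, 0, 90, 0, 34, 0, 0, 95, 0, 34, 0, 0, 95, 0]
}}

```text
time: 12.52
tool_pos: [452.5, 28.5, 203.9]
tcp_rot: [3.142, 0.0, -0.08]
contact_force: [0.7, 1.0, 0.1]
grip_width: 33.9
finger_force: 0.0
```

```bash
python3 - <<'E'
from h import *
go((453.5,28.1,181),-.08);c=snap("wrist","w9")
h=cv2.cvtColor(c["color"],cv2.COLOR_RGB2HSV)
# nose tip midline between fingers, rows 180-300
g=c["color"][190:300,230:410].mean(2);print(proj(c,np.array([507.5,24,7])),proj(c,np.array([480,26,7])))
cv2.imwrite("pics/x.png",c["color"][150:400,200:440,::-1])
E
```

```text
shift [ 1.   0.3 22.9] turn -0.0
[317.77642551 188.76233124] [318.12481622 244.21691189]
```

View pics/x.png

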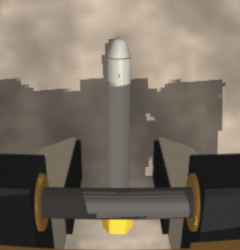

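The first yellow pin is centred too, with its nose at crop (119,40). That was the tenth picture, so from here I'll measure numerically only.

Call:
{"op": "shift_gripper", "data": {
  "plan": [34, 1, 0, 22, 0, 34, 1, 0, 22, 0, 0, 1, 0, 22, 0, 0, 1, 0, 22, 0, 0, 1, 0, 22, 0]
}}

```text
time: 13.2
tool_pos: [453.5, 28.5, 182.3]
tcp_rot: [3.141, -0.001, -0.08]
contact_force: [-0.6, -0.1, 1.5]
grip_width: 10.8
finger_force: 30.0
```

Call:
{"op": "shift_gripper", "data": {
  "plan": [0, 0, 0, 0, 0, 0, 0, 0, -60, 0, 0, 0, 0, -120, 0, 0, 0, 0, -120, 0]
}}

```text
time: 13.7
tool_pos: [454.3, 28.5, 305.6]
tcp_rot: [3.141, -0.009, -0.08]
contact_force: [0.3, 0.7, -0.7]
grip_width: 11.1
finger_force: 30.0
```

```bash
python3 - <<'E'
from h import *
go((609,-200,301),.05)
E
```

```text
shift [172.4 215.4   6.2] turn -0.13
```

Call:
{"op": "shift_gripper", "data": {
  "plan": [0, 172, 215, 2, -0.13, 0, 172, 215, 2, -0.13, 0, 172, 215, 2, -0.13, 0, 172, 215, 2, -0.13, 0, 172, 215, 2, -0.13]
}}

```text
time: 14.32
tool_pos: [608.2, -202.6, 297.3]
tcp_rot: [-3.141, 0.002, 0.047]
contact_force: [0.4, 1.7, -0.2]
grip_width: 11.0
finger_force: 30.0
```

Call:
{"op": "shift_gripper", "data": {
  "plan": [0, 0, 0, 50, 0, 0, 0, 0, 98, 0, 0, 0, 0, 104, 0, 0, 0, 0, 104, 0]
}}

```text
time: 14.82
tool_pos: [607.7, -199.6, 195.8]
tcp_rot: [-3.141, 0.0, 0.05]
contact_force: [0.1, 0.4, 0.2]
grip_width: 10.9
finger_force: 30.0
```

```bash
python3 - <<'E'
from h import *
go((609,-200,197),.05)
E
```

```text
shift [ 1.3  0.5 -1.2] turn -0.0
```

Call:
{"op": "shift_gripper", "data": {
  "plan": [22, 0, 0, 0, 0, 22, 0, 0, 0, 0, 22, 0, 0, -60, 0, 22, 0, 0, -110, 0, 22, 0, 0, -110, 0]
}}

```text
time: 15.45
tool_pos: [608.5, -199.9, 312.1]
tcp_rot: [3.136, -0.01, 0.05]
contact_force: [0.1, 0.7, -0.6]
grip_width: 21.7
finger_force: 0.0
```

```bash
python3 - <<'E'
from h import *
c=snap("wrist","w10")
h=cv2.cvtColor(c["color"],cv2.COLOR_RGB2HSV)
# bright grey (pin noses) within tray region
m=((h[:,:,1]<70)).astype(np.uint8)
q=[proj(c,np.array(p)) for p in[(672,-168,5),(675,-258,5),(570,-264,5),(566,-172,5)]]
r=np.zeros_like(m);cv2.fillPoly(r,[np.int32(q)],1);m&=r;m[300:]=0
n,l,s,ce=cv2.connectedComponentsWithStats(m)
for i in range(1,n):
  if s[i,4]>30: print(s[i],atz(c,(s[i,0]+s[i,2]/2,s[i,1]),11).round(),atz(c,(ce[i]),11).round())
go((560,-60,330),-.187)
E
```

```text
[ 308  176   15  113 1555] [ 662. -198.   11.] [ 618. -200.   11.]
[ 340  179   15  110 1477] [ 661. -222.   11.] [ 617. -224.   11.]
shift [ -40.6 -141.8  -21.6] turn 0.237
```

Both yellow pins lie in the yellow tray, noses at x≈662 and y≈-198 and -222. Next is a straight-down look at the post to refine its pose.

```bash
python3 - <<'E'
from h import *
go((507.4,-38.7,320),-.187)
E
```

```text
shift [ -92.2 -165.7  -11.9] turn 0.237
```

Call:
{"op": "shift_gripper", "data": {
  "plan": [60, -93, -166, -8, 0.237, 60, -93, -166, -8, 0.237, 60, -93, -166, -8, 0.237, 60, -93, -166, -8, 0.237, 60, -93, -166, -8, 0.237]
}}

```text
time: 16.12
tool_pos: [506.5, -38.3, 313.5]
tcp_rot: [3.141, -0.0, -0.186]
contact_force: [0.1, -0.6, -0.2]
grip_width: 59.5
finger_force: 0.0
```

```bash
python3 - <<'E'
from h import *
go((507.4,-38.7,320),-.187)
c=snap("wrist","w11")
h=cv2.cvtColor(c["color"],cv2.COLOR_RGB2HSV)
def rect(c,z,x0,y0,yaw,X,Y,s=4):
    # grid: rows +x forward up, cols y ; s px per mm
    xs=np.arange(-X,X,1/s);ys=np.arange(-Y,Y,1/s)
    gx,gy=np.meshgrid(xs,ys,indexing="ij");
    W=np.stack([x0+gx*np.cos(yaw)-gy*np.sin(yaw),y0+gx*np.sin(yaw)+gy*np.cos(yaw),0*gx+z],-1)
    v=W@c["R"].T+c["t"];r=np.hypot(v[...,0],v[...,1]);k=np.arctan2(r,v[...,2])/r
    mp=(v[...,:2]*k[...,None]*c["K"][0,0]+c["K"][:2,2]).astype(np.float32)
    return cv2.remap(c["color"],mp[...,0],mp[...,1],cv2.INTER_LINEAR),xs,ys
im,xs,ys=rect(c,60,586.1,-53.6,-.187,60,110)
hs=cv2.cvtColor(im,cv2.COLOR_RGB2HSV)
print("across x at y=0,55,-55,70")
for y in(0,60,-60):
    j=np.argmin(abs(ys-y));print(y,[(int(xs[i]),*map(int,hs[i,j])) for i in range(0,len(xs),16)])
for x in(-26,-18):
    i=np.argmin(abs(xs-x));print(x,[(int(ys[j]),*map(int,hs[i,j])) for j in range(0,len(ys),24)])
E
```

```text
shift [ 1.   0.2 -6.5] turn 0.001
across x at y=0,55,-55,70
0 [(-60, 16, 45, 97), (-56, 16, 45, 108), (-52, 15, 45, 102), (-48, 17, 47, 168), (-44, 17, 47, 197), (-40, 16, 48, 206), (-36, 16, 47, 217), (-32, 16, 49, 218), (-28, 6, 133, 107), (-24, 6, 133, 125), (-20, 5, 131, 128), (-16, 5, 131, 128), (-12, 6, 131, 130), (-8, 6, 129, 132), (-4, 6, 89, 106), (0, 16, 28, 118), (4, 15, 26, 116), (8, 16, 28, 120), (12, 15, 26, 118), (16, 15, 26, 116), (20, 18, 26, 116), (24, 18, 26, 117), (28, 6, 126, 134), (32, 15, 47, 190), (36, 16, 47, 195), (40, 16, 47, 201), (44, 16, 48, 208), (48, 15, 48, 206), (52, 16, 48, 182), (56, 16, 48, 182)]
60 [(-60, 17, 48, 123), (-56, 16, 46, 128), (-52, 15, 49, 173), (-48, 16, 48, 208), (-44, 17, 48, 202), (-40, 16, 47, 201), (-36, 16, 48, 193), (-32, 15, 47, 189), (-28, 6, 146, 96), (-24, 6, 149, 108), (-20, 5, 146, 110), (-16, 5, 146, 110), (-12, 6, 145, 111), (-8, 5, 145, 
[... 1635 characters left out ...]
(-104, 22, 188, 184), (-98, 22, 188, 134), (-92, 17, 47, 108), (-86, 17, 48, 107), (-80, 15, 47, 199), (-74, 6, 122, 149), (-68, 6, 121, 147), (-62, 6, 122, 146), (-56, 6, 122, 144), (-50, 6, 123, 143), (-44, 15, 29, 124), (-38, 15, 29, 122), (-32, 18, 26, 116), (-26, 14, 30, 112), (-20, 12, 23, 55), (-14, 5, 149, 58), (-8, 6, 131, 130), (-2, 6, 132, 129), (4, 6, 133, 127), (10, 6, 133, 125), (16, 6, 134, 124), (22, 18, 29, 89), (28, 15, 27, 112), (34, 16, 25, 110), (40, 19, 26, 107), (46, 15, 29, 106), (52, 6, 150, 80), (58, 6, 147, 111), (64, 5, 146, 108), (70, 5, 150, 107), (76, 5, 151, 103), (82, 16, 47, 186), (88, 17, 47, 196), (94, 16, 47, 180), (100, 16, 46, 179), (106, 17, 115, 164)]
```

```bash
cat >> h.py <<'E'
def rect(c,z,x0,y0,yaw,X,Y,s=4):
    xs=np.arange(-X,X,1/s);ys=np.arange(-Y,Y,1/s)
    gx,gy=np.meshgrid(xs,ys,indexing="ij")
    W=np.stack([x0+gx*np.cos(yaw)-gy*np.sin(yaw),y0+gx*np.sin(yaw)+gy*np.cos(yaw),0*gx+z],-1)
    v=W@c["R"].T+c["t"];r=np.hypot(v[...,0],v[...,1]);k=np.arctan2(r,v[...,2])/r
    mp=(v[...,:2]*k[...,None]*c["K"][0,0]+c["K"][:2,2]).astype(np.float32)
    return cv2.cvtColor(cv2.remap(c["color"],mp[...,0],mp[...,1],cv2.INTER_LINEAR),cv2.COLOR_RGB2HSV).astype(int),xs,ys
def span(m,ax): # first/last true coordinate
    i=np.flatnonzero(m);return (ax[i[0]],ax[i[-1]]) if len(i) else (np.nan,np.nan)
E
python3 - <<'E'
from h import *
c=load("w11")
hs,xs,ys=rect(c,60,586.1,-53.6,-.187,60,110)
red=(hs[...,0]<11)&(hs[...,1]>85)
J=lambda y:np.argmin(abs(ys-y));I=lambda x:np.argmin(abs(xs-x))
print("x-span at y",[(y,*span(red[:,J(y)],xs)) for y in(-70,-60,-50,-10,0,10,55,65,75)])
print("y-span at x",[(x,*span(red[I(x)],ys)) for x in(-25,-20,-10,0,10,20)])
for z in(72,80):
    hs,xs,ys=rect(c,z,586.1,-53.6,-.187,60,110)
    g=(hs[...,1]<40)&(hs[...,2]<150)
    print(z,"grey y",[(x,*[round(v,1) for v in(*span(g[I(x),J(-60):J(0)],ys[J(-60):J(0)]),*span(g[I(x),J(0):J(60)],ys[J(0):J(60)]))]) for x in(-26,-22,-18,-14)])
    print("grey x front",[(y,span(g[I(-45):,J(y)][: I(-8)-I(-45)],xs[I(-45):])[0]) for y in(-40,-35,-30,-25,25,30,35,40)])
go((381.8,-246,320),.351)
E
```

```text
x-span at y [(-70, np.float64(-28.75), np.float64(29.75)), (-60, np.float64(-28.75), np.float64(30.0)), (-50, np.float64(-28.75), np.float64(30.25)), (-10, np.float64(-28.5), np.float64(29.75)), (0, np.float64(-28.5), np.float64(29.75)), (10, np.float64(-28.5), np.float64(29.75)), (55, np.float64(-28.75), np.float64(30.25)), (65, np.float64(-28.5), np.float64(30.25)), (75, np.float64(-28.75), np.float64(29.75))]
y-span at x [(-25, np.float64(-77.75), np.float64(79.5)), (-20, np.float64(-77.75), np.float64(79.5)), (-10, np.float64(-78.0), np.float64(79.5)), (0, np.float64(-77.75), np.float64(79.5)), (10, np.float64(-78.0), np.float64(79.5)), (20, np.float64(-78.0), np.float64(79.5))]
72 grey y [(-26, np.float64(-43.8), np.float64(-18.8), np.float64(20.8), np.float64(45.8)), (-22, np.float64(-44.8), np.float64(-18.2), np.float64(20.0), np.float64(46.8)), (-18, np.float64(-45.0), np.float64(-18.0), np.float64(19.8), np.float64(46.8)), (-14, np.float64(-44.8), np.float64(-18.2), np.float64(20.0), np.float64(46.8))]
grey x front [(-40, np.float64(-28.5)), (-35, np.float64(-28.5)), (-30, np.float64(-28.25)), (-25, np.float64(-28.0)), (25, np.float64(-28.25)), (30, np.float64(-28.25)), (35, np.float64(-28.5)), (40, np.float64(-28.5))]
80 grey y [(-26, np.float64(-41.5), np.float64(-18.5), np.float64(20.2), np.float64(43.5)), (-22, np.float64(-43.0), np.float64(-17.8), np.float64(19.5), np.float64(44.8)), (-18, np.float64(-43.2), np.float64(-17.5), np.float64(19.0), np.float64(45.2)), (-14, np.float64(-43.0), np.float64(-17.5), np.float64(19.2), np.float64(45.0))]
grey x front [(-40, np.float64(-27.5)), (-35, np.float64(-27.5)), (-30, np.float64(-27.5)), (-25, np.float64(-27.0)), (25, np.float64(-27.25)), (30, np.float64(-27.25)), (35, np.float64(-27.25)), (40, np.float64(-27.5))]
shift [-84.3 226.7  -6.5] turn -0.538
```

```bash
python3 - <<'E'
from h import *
c=load("w5");p=[atz(c,q,10) for q in((484,247),(493,287))];print(np.round(p,1),np.arctan2(*(p[0]-p[1])[[1,0]]))
E
```

```text
[[ 467.4 -214.2   10. ]
 [ 444.1 -223.7   10. ]] 0.38664821889077267
```

Call:
{"op": "shift_gripper", "data": {
  "plan": [80, -84, 226, -6, -0.53, 80, -84, 226, -6, -0.53, 80, -84, 226, -6, -0.53, 80, -84, 226, -6, -0.53, 80, -84, 226, -6, -0.53]
}}

```text
time: 16.8
tool_pos: [380.3, -248.6, 319.5]
tcp_rot: [3.141, 0.0, 0.337]
contact_force: [-1.0, 0.7, -0.2]
grip_width: 79.8
finger_force: 0.0
```

```bash
python3 - <<'E'
from h import *
c=snap("wrist","w12")
hs,xs,ys=rect(c,10,457,-218.5,.36,70,45)
J=lambda y:np.argmin(abs(ys-y));I=lambda x:np.argmin(abs(xs-x))
for y in(0,15):print([(int(xs[i]),*map(int,hs[i,J(y)])) for i in range(0,len(xs),16)])
for x in(-15,0,45):print([(int(ys[j]),*map(int,hs[I(x),j])) for j in range(0,len(ys),12)])
g=(hs[...,1]<38)&(hs[...,2]<170)
print("ysp",[(x,*span(g[I(x)],ys)) for x in(-24,-18,-12,-6,0,6,12,18,24,31,36,42,48)])
print("xsp",[(y,*span(g[:,J(y)],xs)) for y in(-20,-17,-12,-6,0,6,12,17,20)])
E
```

```text
[(-70, 16, 46, 117), (-66, 17, 46, 111), (-62, 15, 45, 102), (-58, 16, 44, 98), (-54, 16, 46, 95), (-50, 16, 44, 99), (-46, 16, 47, 104), (-42, 16, 45, 107), (-38, 16, 46, 105), (-34, 16, 43, 100), (-30, 15, 46, 100), (-26, 18, 22, 59), (-22, 21, 22, 115), (-18, 21, 30, 60), (-14, 13, 32, 56), (-10, 20, 24, 190), (-6, 16, 25, 113), (-2, 18, 29, 114), (2, 18, 25, 121), (6, 18, 28, 92), (10, 15, 28, 54), (14, 21, 25, 164), (18, 15, 27, 115), (22, 16, 25, 113), (26, 15, 27, 112), (30, 15, 28, 92), (34, 17, 28, 83), (38, 15, 26, 97), (42, 18, 28, 109), (46, 16, 26, 106), (50, 18, 28, 92), (54, 16, 44, 149), (58, 17, 44, 155), (62, 16, 44, 156), (66, 16, 46, 167)]
[(-70, 15, 47, 119), (-66, 16, 47, 115), (-62, 17, 45, 113), (-58, 15, 44, 105), (-54, 17, 42, 98), (-50, 16, 42, 92), (-46, 16, 42, 92), (-42, 16, 43, 100), (-38, 17, 45, 108), (-34, 15, 45, 102), (-30, 16, 42, 92), (-26, 12, 21, 60), (-22, 14, 26, 108), (-18, 15, 27, 113), (-14, 14, 29, 1
[... 2384 characters left out ...]
np.float64(-22.5), np.float64(22.25)), (18, np.float64(-22.5), np.float64(22.25)), (24, np.float64(-22.5), np.float64(22.5)), (31, np.float64(-15.25), np.float64(15.5)), (36, np.float64(-15.25), np.float64(16.0)), (42, np.float64(-15.5), np.float64(16.25)), (48, np.float64(-15.5), np.float64(16.5))]
xsp [(-20, np.float64(-27.0), np.float64(27.0)), (-17, np.float64(-28.0), np.float64(26.75)), (-12, np.float64(-27.25), np.float64(52.5)), (-6, np.float64(-27.5), np.float64(52.5)), (0, np.float64(-28.25), np.float64(52.5)), (6, np.float64(-29.0), np.float64(52.25)), (12, np.float64(-28.75), np.float64(52.0)), (17, np.float64(-28.75), np.float64(26.5)), (20, np.float64(-28.5), np.float64(26.25))]
```

Call:
{"op": "shift_gripper", "data": {
  "plan": [80, 0, 0, 0, 0]
}}

```text
time: 16.98
tool_pos: [382.0, -245.2, 319.4]
tcp_rot: [-3.141, -0.0, 0.341]
contact_force: [-0.1, 0.8, -0.7]
grip_width: 80.2
finger_force: 0.0
```

```bash
python3 - <<'E'
from h import *
go((466,-215.4,181),.382)
E
```

```text
shift [ 89.2   0.  138.4] turn -0.041
```

Call:
{"op": "shift_gripper", "data": {
  "plan": [80, 60, 0, 10, -0.041, 80, 89, 0, 50, -0.041, 80, 89, 0, 95, -0.041, 80, 89, 0, 115, -0.041, 80, 89, 0, 115, -0.041]
}}

```text
time: 17.6
tool_pos: [466.0, -213.1, 203.1]
tcp_rot: [-3.138, 0.002, 0.386]
contact_force: [0.1, 0.1, 0.8]
grip_width: 80.3
finger_force: 0.0
```

Call:
{"op": "shift_gripper", "data": {
  "plan": [80, 0, 0, 0, 0]
}}

```text
time: 17.73
tool_pos: [466.4, -214.3, 205.5]
tcp_rot: [3.141, -0.001, 0.385]
contact_force: [-0.0, -0.3, 0.1]
grip_width: 79.9
finger_force: 0.0
```

```bash
python3 - <<'E'
from h import *
go((466,-215.4,181),.382)
c=snap("wrist","w13")
# check leaf in view again
hs,xs,ys=rect(c,10,456.7,-219.15,.382,70,45)
J=lambda y:np.argmin(abs(ys-y));I=lambda x:np.argmin(abs(xs-x))
g=(hs[...,1]<38)&(hs[...,2]<200)
print("ysp",[(x,*span(g[I(x)],ys)) for x in(0,6,12,18,24,31,36,42,48)])
print("xsp",[(y,*span(g[I(0):,J(y)],xs[I(0):])) for y in(-17,-12,-6,0,6,12,17)])
E
```

```text
shift [-0.8  0.8 24.5] turn 0.003
ysp [(0, np.float64(-45.0), np.float64(22.75)), (6, np.float64(-45.0), np.float64(22.75)), (12, np.float64(-45.0), np.float64(44.75)), (18, np.float64(-22.25), np.float64(23.0)), (24, np.float64(-22.0), np.float64(22.5)), (31, np.float64(-21.25), np.float64(21.5)), (36, np.float64(-16.25), np.float64(16.75)), (42, np.float64(-16.5), np.float64(16.75)), (48, np.float64(-16.0), np.float64(16.25))]
xsp [(-17, np.float64(0.0), np.float64(31.75)), (-12, np.float64(0.0), np.float64(54.0)), (-6, np.float64(0.0), np.float64(53.75)), (0, np.float64(0.0), np.float64(54.25)), (6, np.float64(0.0), np.float64(53.75)), (12, np.float64(0.0), np.float64(54.0)), (17, np.float64(0.0), np.float64(31.75))]
```

Call:
{"op": "shift_gripper", "data": {
  "plan": [80, -0.5, 0.5, 24, 0.003, 80, -0.5, 0.5, 24, 0.003, 0, -0.5, 0.5, 24, 0.003, 0, -0.5, 0.5, 24, 0.003, 0, -0.5, 0.5, 24, 0.003]
}}

```text
time: 18.4
tool_pos: [465.5, -215.7, 181.4]
tcp_rot: [3.141, -0.001, 0.381]
contact_force: [0.8, 0.2, 0.1]
grip_width: 54.3
finger_force: 0.0
```

Call:
{"op": "shift_gripper", "data": {
  "plan": [0, 0, 0, 0, 0, 0, 0, 0, 0, 0, 0, 0, 0, 0, 0]
}}

```text
time: 18.77
tool_pos: [465.4, -215.6, 181.0]
tcp_rot: [3.141, -0.0, 0.381]
contact_force: [-1.0, 1.6, 4.6]
grip_width: 45.6
finger_force: 30.0
```

Call:
{"op": "shift_gripper", "data": {
  "plan": [0, 0, 0, -30, 0, 0, 0, 0, -70, 0, 0, 0, 0, -109, 0, 0, 0, 0, -109, 0, 0, 0, 0, -109, 0]
}}

```text
time: 19.4
tool_pos: [464.8, -215.3, 288.5]
tcp_rot: [-3.14, 0.001, 0.381]
contact_force: [0.0, 1.0, -3.2]
grip_width: 45.2
finger_force: 30.0
```

```bash
python3 - <<'E'
from h import *
go((537.2,-43.4,290),-.187)
c=snap("wrist","w14")
o=bot.get_obs();print(o["contact_force"].round(1) if hasattr(o["contact_force"],"round") else o["contact_force"],o["moment"])
# leaf in hand: tool-frame check. plane through eye height
T=np.array(o["tool_pos"]);yaw=o["tcp_rot"][2]
hs,xs,ys=rect(c,T[2]-181+10,T[0],T[1],yaw,70,45)
J=lambda y:np.argmin(abs(ys-y));I=lambda x:np.argmin(abs(xs-x))
g=(hs[...,1]<38)&(hs[...,2]<200)
print("ysp",[(x,*span(g[I(x)],ys)) for x in(12,15,18,21,27,30,33,36)])
print("xsp",[(y,*span(g[I(15):,J(y)],xs[I(15):])) for y in(-18,-12,-6,0,6,12,18)])
E
```

```text
shift [ 131.1 -132.7   -1.4] turn 0.568
[ 0.5  0.7 -2.1] [ 0.00109174  0.1065132  -0.04808003]
ysp [(12, np.float64(-24.0), np.float64(23.75)), (15, np.float64(-22.5), np.float64(22.25)), (18, np.float64(-22.25), np.float64(22.25)), (21, np.float64(-21.5), np.float64(21.25)), (27, np.float64(-16.75), np.float64(16.75)), (30, np.float64(-16.75), np.float64(16.75)), (33, np.float64(-16.5), np.float64(16.75)), (36, np.float64(-16.5), np.float64(16.75))]
xsp [(-18, np.float64(15.0), np.float64(22.25)), (-12, np.float64(15.0), np.float64(44.25)), (-6, np.float64(15.0), np.float64(44.25)), (0, np.float64(15.0), np.float64(44.25)), (6, np.float64(15.0), np.float64(44.25)), (12, np.float64(15.0), np.float64(44.25)), (18, np.float64(15.0), np.float64(23.25))]
```

Call:
{"op": "shift_gripper", "data": {
  "plan": [0, 30, -30, 0, 0.15, 0, 65, -66, 0, 0.3, 0, 100, -100, 0, 0.45, 0, 131, -132, -1, 0.568, 0, 131, -132, -1, 0.568]
}}

```text
time: 20.08
tool_pos: [538.2, -41.7, 288.9]
tcp_rot: [-3.141, 0.003, -0.184]
contact_force: [0.4, -0.6, -2.7]
grip_width: 45.4
finger_force: 30.0
```

Call:
{"op": "shift_gripper", "data": {
  "plan": [0, 0, 0, 0, 0, 0, 0, 0, 0, 0]
}}

```text
time: 20.32
tool_pos: [537.5, -45.3, 290.0]
tcp_rot: [3.141, 0.001, -0.188]
contact_force: [-0.2, -0.5, -2.6]
grip_width: 45.3
finger_force: 30.0
```

```bash
python3 - <<'E'
from h import *
go((537.2,-43.4,241),-.187)
c=snap("wrist","w15")
o=bot.get_obs()
T=np.array(o["tool_pos"]);yaw=o["tcp_rot"][2]
for z,n in((T[2]-181+12,"leaf"),(72,"jamb")):
    hs,xs,ys=rect(c,z,569.2,-49.5,-.187,60,60)
    J=lambda y:np.argmin(abs(ys-y));I=lambda x:np.argmin(abs(xs-x))
    red=(hs[...,0]<11)&(hs[...,1]>85);g=(hs[...,1]<40)&(hs[...,2]<150)
    for x in(-8,-4,0,4,8):
        r=np.where(red[I(x)],"r",np.where(g[I(x)],"g","."))
        e=[(str(r[k+1]),round(float(ys[k+1]),1)) for k in range(len(r)-1) if r[k]!=r[k+1]];print(n,x,e)
E
```

```text
shift [-0.6 -1.8 49. ] turn -0.001
leaf -8 [('g', -17.2), ('.', 15.8), ('g', 53.8), ('.', 54.2), ('g', 56.5), ('.', 57.0)]
leaf -4 [('g', -17.8), ('.', 15.8), ('g', 17.2), ('.', 17.5)]
leaf 0 [('g', -17.8), ('.', 15.5)]
leaf 4 [('g', -33.0), ('.', 33.8)]
leaf 8 [('r', -55.8), ('.', -35.0), ('g', -34.8), ('.', 34.5), ('r', 35.0), ('.', 55.5)]
jamb -8 [('g', -45.5), ('.', 46.2)]
jamb -4 [('.', -46.5), ('g', -46.0), ('.', 46.5), ('r', 47.2)]
jamb 0 [('.', -46.5), ('g', -46.0), ('.', 46.5), ('r', 47.0)]
jamb 4 [('.', -46.0), ('g', -45.5), ('.', -18.5), ('r', -18.0), ('.', 18.2), ('g', 18.8), ('.', 46.2), ('r', 46.8)]
jamb 8 [('.', -45.0), ('g', -44.2), ('.', -18.8), ('r', -18.2), ('.', 18.8), ('g', 19.2), ('.', 45.0), ('r', 45.5)]
```

Call:
{"op": "shift_gripper", "data": {
  "plan": [0, -0.5, -1.4, 10, 0, 0, -0.5, -1.4, 20, 0, 0, -0.5, -1.4, 21, 0, 0, -0.5, -1.4, 21, 0]
}}

```text
time: 20.88
tool_pos: [537.7, -42.9, 269.5]
tcp_rot: [3.142, 0.0, -0.187]
contact_force: [1.1, -0.2, -2.7]
grip_width: 45.5
finger_force: 30.0
```

Call:
{"op": "shift_gripper", "data": {
  "plan": [0, 0, 0, 0, 0]
}}

```text
time: 21.0
tool_pos: [537.8, -42.9, 270.0]
tcp_rot: [3.141, -0.001, -0.187]
contact_force: [0.1, 0.1, -2.1]
grip_width: 45.5
finger_force: 30.0
```

```bash
cat > chk.py <<'E'
from h import *
import sys
tag=sys.argv[1]
go((537.2,-43.4,241),-.187)
c=snap("wrist",tag)
o=bot.get_obs()
T=np.array(o["tool_pos"])
for z,n in((T[2]-181+12,"leaf"),(72,"jamb")):
    hs,xs,ys=rect(c,z,569.2,-49.5,-.187,60,60)
    J=lambda y:np.argmin(abs(ys-y));I=lambda x:np.argmin(abs(xs-x))
    red=(hs[...,0]<11)&(hs[...,1]>85);g=(hs[...,1]<40)&(hs[...,2]<150)
    L=np.where(red,"r",np.where(g,"g","."))
    for x in(-4,0,4,8):
        r=L[I(x)];print(n,"x",x,[(str(r[k+1]),round(float(ys[k+1]),1)) for k in range(len(r)-1) if r[k]!=r[k+1]])
    for y in(-32,-25,-8,0,8,25,32):
        k0=I(-30);r=L[k0:,J(y)];print(n,"y",y,[(str(r[k+1]),round(float(xs[k0+k+1]),1)) for k in range(len(r)-1) if r[k]!=r[k+1]],"V",hs[k0::8,J(y),2].tolist())
E
python3 chk.py w16
```

```text
shift [-0.5  0.6 29. ] turn -0.0
leaf x -4 [('g', -15.5), ('.', 18.0)]
leaf x 0 [('g', -37.5), ('.', 38.8)]
leaf x 4 [('.', -39.0), ('g', -38.8), ('.', 39.5), ('r', 39.8)]
leaf x 8 [('.', -39.0), ('g', -38.5), ('.', 39.2), ('r', 39.8)]
leaf y -32 [('g', -1.8), ('.', 20.8), ('g', 22.0), ('.', 44.0), ('r', 44.5), ('.', 48.0)] V [133, 133, 133, 133, 133, 133, 235, 238, 226, 220, 213, 207, 207, 208, 137, 61, 65, 124, 128, 120, 112, 101, 94, 76, 124, 133, 147, 126, 125, 128, 133, 134, 130, 134, 135, 138, 137, 104, 160, 150, 181, 136, 189, 185, 185]
leaf y -25 [('.', -25.2), ('g', -1.5), ('.', 20.8), ('g', 22.2), ('.', 28.0), ('g', 41.8), ('.', 44.0), ('r', 44.5), ('.', 48.0)] V [27, 27, 35, 93, 129, 133, 133, 158, 214, 219, 217, 213, 209, 207, 135, 79, 108, 118, 122, 119, 115, 105, 97, 80, 122, 132, 150, 12
[... 3581 characters left out ...]
7, 121, 130, 139, 169, 215, 218, 211, 207, 207]
jamb y 25 [('.', -19.0), ('g', -12.0), ('.', 23.8), ('g', 40.5), ('.', 43.0), ('r', 43.5), ('.', 48.0)] V [65, 65, 65, 65, 56, 60, 103, 104, 104, 85, 60, 63, 65, 67, 66, 66, 65, 65, 63, 85, 67, 112, 121, 144, 124, 125, 121, 192, 235, 238, 248, 252, 242, 235, 165, 182, 118, 123, 132, 129, 133, 128, 151, 154, 159]
jamb y 32 [('g', -12.0), ('.', 16.2), ('g', 16.5), ('.', 24.5), ('g', 39.5), ('.', 43.2), ('r', 43.5), ('.', 48.0)] V [133, 121, 119, 114, 111, 108, 107, 108, 110, 86, 62, 107, 111, 119, 118, 116, 110, 109, 99, 91, 74, 114, 120, 144, 123, 124, 118, 103, 230, 232, 247, 245, 234, 231, 225, 123, 117, 122, 129, 140, 156, 151, 153, 153, 153]
```

Relative measurement: the leaf knuckle sits about 1.0 mm too far in +y and 0.5 mm in +x. I'll correct both and lower it between the knuckles.

Call:
{"op": "shift_gripper", "data": {
  "plan": [0, -0.5, 1, 0, 0, 0, -0.5, 1, 6, 0, 0, -0.5, 1, 12, 0, 0, -0.5, 1, 16, 0, 0, -0.5, 1, 16, 0]
}}

```text
time: 21.68
tool_pos: [536.8, -43.7, 253.2]
tcp_rot: [3.142, 0.001, -0.187]
contact_force: [0.7, -0.6, -2.2]
grip_width: 45.6
finger_force: 30.0
```

```bash
python3 chk.py w17 | egrep "shift|(leaf|jamb) x|leaf y 0"
```

```text
shift [ 0.3 -0.4 12.2] turn -0.0
leaf x -4 [('g', -42.5), ('.', -17.2), ('g', -16.5), ('.', 17.0), ('g', 17.8), ('.', 43.2)]
leaf x 0 [('.', -43.5), ('g', -43.0), ('.', -16.8), ('g', -16.5), ('.', 16.8), ('g', 17.0), ('.', 43.5), ('r', 44.0)]
leaf x 4 [('.', -43.5), ('g', -43.0), ('.', 43.2), ('r', 43.8)]
leaf x 8 [('.', -42.5), ('g', -42.0), ('.', -16.8), ('g', -15.5), ('.', 16.0), ('g', 17.2), ('.', 42.8), ('r', 43.0)]
leaf y 0 [('.', 12.0), ('r', 12.2), ('.', 17.0), ('g', 17.5), ('.', 43.5), ('r', 44.0), ('.', 47.8)] V [16, 16, 46, 112, 67, 67, 66, 67, 67, 68, 59, 106, 112, 119, 121, 124, 121, 114, 104, 98, 84, 65, 65, 137, 121, 127, 129, 125, 128, 133, 134, 129, 129, 131, 131, 131, 130, 120, 144, 169, 191, 205, 211, 213, 217]
jamb x -4 [('.', -47.2), ('g', -46.8), ('.', 18.2), ('g', 18.5), ('.', 47.2), ('r', 47.8)]
jamb x 0 [('.', -47.0), ('g', -46.5), ('.', 47.0), ('r', 47.2)]
jamb x 4 [('.', -46.2), ('g', -46.0), ('.', -18.0), ('g', -17.0), ('.', 17.5), ('g', 18.8), ('.', 46.5), ('r', 46.8)]
jamb x 8 [('.', -45.0), ('g', -44.5), ('.', -18.5), ('r', -18.0), ('.', -16.0), ('g', -15.2), ('.', 16.0), ('r', 16.5), ('.', 18.5), ('g', 19.0), ('.', 45.0), ('r', 45.5)]
```

Centred within about 0.2 mm and already entering the gap without force.

Call:
{"op": "shift_gripper", "data": {
  "plan": [0, 0.3, 0, 4, 0, 0, 0.3, 0, 8, 0, 0, 0.3, 0, 11, 0, 0, 0.3, 0, 11, 0, 0, 0.3, 0, 11, 0]
}}

```text
time: 22.35
tool_pos: [537.3, -43.8, 242.8]
tcp_rot: [3.141, -0.0, -0.187]
contact_force: [-0.2, 1.0, -1.8]
grip_width: 45.8
finger_force: 30.0
```

Call:
{"op": "shift_gripper", "data": {
  "plan": [0, 0, 0, 0.7, 0, 0, 0, 0, 0.7, 0]
}}

```text
time: 22.6
tool_pos: [537.2, -43.8, 242.0]
tcp_rot: [3.142, -0.0, -0.187]
contact_force: [0.4, 0.8, -2.3]
grip_width: 45.8
finger_force: 30.0
```

```bash
python3 chk.py w18 | egrep "shift|(leaf|jamb) x|leaf y 0"
```

```text
shift [-0.1 -0.4  1. ] turn -0.0
leaf x -4 [('.', -47.0), ('g', -46.5), ('.', -18.2), ('r', -17.8), ('.', -16.5), ('g', -16.2), ('.', 16.8), ('r', 17.0), ('.', 18.2), ('g', 18.8), ('.', 46.8), ('r', 47.2)]
leaf x 0 [('.', -47.0), ('g', -46.5), ('.', -18.0), ('r', -17.5), ('.', -16.8), ('g', -16.2), ('.', 16.8), ('r', 17.0), ('.', 18.0), ('g', 18.5), ('.', 47.0), ('r', 47.2)]
leaf x 4 [('.', -46.2), ('g', -45.8), ('.', -18.0), ('r', -17.5), ('.', -16.5), ('g', -16.0), ('.', 16.5), ('r', 17.0), ('.', 18.0), ('g', 18.5), ('.', 46.2), ('r', 46.5)]
leaf x 8 [('.', -44.8), ('g', -44.2), ('.', -18.2), ('r', -17.8), ('.', -16.0), ('g', -15.8), ('.', 16.0), ('r', 16.5), ('.', 18.2), ('g', 18.8), ('.', 45.0), ('r', 45.5)]
leaf y 0 [('.', 12.5), ('r', 12.8), ('.', 14.5), ('g', 15.0), ('.', 43.2), ('r', 43.8), ('.'
[... 211 characters left out ...]
, 213, 215]
jamb x -4 [('.', -47.5), ('g', -47.0), ('.', -18.2), ('r', -18.0), ('.', -16.8), ('g', -16.5), ('.', 17.0), ('r', 17.2), ('.', 18.5), ('g', 18.8), ('.', 47.2), ('r', 47.8)]
jamb x 0 [('.', -47.2), ('g', -46.8), ('.', -18.2), ('r', -17.8), ('.', -16.8), ('g', -16.5), ('.', 16.8), ('r', 17.2), ('.', 18.2), ('g', 18.8), ('.', 47.2), ('r', 47.5)]
jamb x 4 [('.', -46.5), ('g', -46.0), ('.', -18.2), ('r', -17.8), ('.', -16.5), ('g', -16.2), ('.', 16.8), ('r', 17.0), ('.', 18.2), ('g', 18.5), ('.', 46.5), ('r', 46.8)]
jamb x 8 [('.', -45.0), ('g', -44.5), ('.', -18.5), ('r', -18.0), ('.', -16.2), ('g', -15.8), ('.', 16.2), ('r', 16.5), ('.', 18.5), ('g', 18.8), ('.', 45.0), ('r', 45.8)]
```

The knuckle-to-plate gap reads 2.1 mm (nominal 2.0) and the side gaps are equal. I'll lower the last millimetre to contact.

Call:
{"op": "shift_gripper", "data": {
  "plan": [0, 0, 0, 1, 0, 0, 0, 0, 1, 0, 0, 0, 0, 1, 0]
}}

```text
time: 23.02
tool_pos: [537.3, -43.8, 241.1]
tcp_rot: [3.142, -0.0, -0.187]
contact_force: [-0.4, 0.4, -2.4]
grip_width: 45.6
finger_force: 30.0
```

Call:
{"op": "shift_gripper", "data": {
  "plan": [0, 0, 0, 0.5, 0, 0, 0, 0, 0.5, 0, 0, 0, 0, 0.5, 0]
}}

```text
time: 23.4
tool_pos: [537.3, -43.8, 240.8]
tcp_rot: [3.142, -0.0, -0.187]
contact_force: [-1.5, 0.3, 3.2]
grip_width: 45.5
finger_force: 30.0
```

Contact at the expected height (240.8 vs 241), so the leaf is seated. I'll hold for half a second and hand in.

Call:
{"op": "shift_gripper", "data": {
  "plan": [0, 0, 0, 0, 0, 0, 0, 0, 0, 0, 0, 0, 0, 0, 0, 0, 0, 0, 0, 0]
}}

```text
time: 23.9
tool_pos: [537.2, -43.8, 240.7]
tcp_rot: [3.142, -0.0, -0.187]
contact_force: [-2.3, 0.5, 4.4]
grip_width: 45.5
finger_force: 30.0
```

```bash
python3 -c "
from plant import bot
print(bot.close_job())"
```

```text
the job is handed in; nothing more can be done
None
```

The three pins are in the trays of their colour, and the arm is holding the loose leaf seated between the fixed knuckles, centred to within about 0.5 mm by camera; the job was handed in at 23.9 s and returned no verdict.

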